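# Recharge the drip feeder on the veranda bench

### The arm

A 6-joint arm with a two-finger parallel gripper is mounted at the origin on the work surface. World frame = base frame: x ahead of the robot, y to its left, z up, the work surface at z = 0. Lengths are in m, angles in rad, forces in N, time in s.
With the tool pointing down it reaches from about 0.35 to 1 m from the base axis. Payload 7.1 kg.
Tool frame: the origin (TCP) lies midway between the tips of the shut fingers; the grasp point (between the pads) lies r.grip_point_offset behind it (r.grip_point_offset is the distance from the TCP to the grasp point, in m); z points along the fingers, y is the line along which they close (so a half turn about z gives the same grasp; the last joint's range is limited). The gripper opens to 85 mm and grips with 20 to 120 N. Pads are 22 mm wide; open, the fingers measure 114 mm over their backs; the gripper's body (76 mm by 85 mm) begins 54 mm behind the grasp point. The pads swing forward as they close: fully open they stand 13 mm farther back than shut.
Start: joints at [1.188, 0.423, 1.63, -0, 1.089, -0.019], TCP at [0.222, 0.584, 0.231] pointing down, gripper open.
Joint ranges: [-3, 3], [-0.9, 2.11], [0.09, 2.58], [-1.31, 4.45], [0.11, 2.69], [-2.54, 2.54]. Speed limits (rad/s): [2.39, 2.39, 3.01, 3.14, 3.14, 3.14].

### API

Orientations are given as a unit quaternion [x, y, z, w].
In Python, from workcell import r gives the robot as it stands. The module is installed in compiled form; this text tells all that it offers.
- The arm moves only by the tool play_rows, never from a script. Its argument "targets" is one flat list of numbers, 7 for each row, row after row: the turn, a rotation vector about the tool's x, y, z in units of pi rad (1.0 is pi rad), then the shift along the tool's x, y, z in units of 300 mm (1.0 is 300 mm), then the opening, from -1 (shut) to 1 (fully open). A call has 1 to 8 rows; each row is the pose to reach, as a shift and turn from the pose commanded when the call began, along the tool's axes at that moment, turning the shorter way round; what a row does not reach only later rows make up. A row lasts 1/10 s, in which the tool goes at most 50 mm and 8.59 degrees, less where a joint would pass 70% of its speed; a pose out of reach is approached as far as the arm can. A call with a number of a shift or a turn outside -1 to 1 is refused whole. A call with a gripper value outside its range is refused whole. The fingers move at their own pace and stop on an object; "squeeze" is the grip in N (left out, the last holds). Time passes only in rows, so rows that repeat a pose let the fingers close. It gives the time, the measured TCP pose, the force, the opening and the grip force at its end, in the units of the state.
- r.state(): the state, without advancing time (a new reading comes with each control period).
- r.grab_frame(name): name is "side" or "top"; returns a dict with "img" (480x640x3 uint8, red, green, blue), "K" (3x3 intrinsics, pixels), "dist_coeffs" ([k1, k2, p1, p2, k3] as OpenCV has them; the pictures are not rectified), "world_to_cam" (4x4, takes a point from world to camera coordinates). Camera axes: x right, y down, z forward; pixel columns grow to the right and rows downward; lengths in m; the calibration is good to about 2 mm. A picture is of the moment at which its call begins. There is no depth.
- r.sign_off(): hands the job in; it is judged then, once.
The state is a dict: "time": time; "joint_pos": joint angles; "joint_velocities": joint speeds; "joint_torque": joint torques, N m; "ee_pos": TCP position; "eef_rot": TCP orientation; "force": force on the tool from outside, world axes, zero at the start; "ft_torque": the same for the moment, N m; "gripper_width": finger opening in m; "grasp_force": force on a finger pad.
Only numpy, scipy, OpenCV 4.12 (cv2) and the standard library are available. Lean on these libraries where they do the work, as an engineer would, in place of code of your own. Each camera call takes 0.05 s, during which the arm holds its last target. There are 200 camera calls.

### The job

Stand each plant-food cartridge on the bench upright in the feeder bay of its own colour, and press all four hinged covers down until they snap shut, also over a bay left empty. Once every cover is shut, turn the dial so that its white pointer stands at the orange mark. Leave the terracotta pot and the rake where they are.

Things in the scene. Friction and masses are not known exactly. Their poses are not given: they have to be found in the camera images.
- feeder: grey plastic drip-feed unit fixed to the bench, 88 x 363 mm; origin on the bench, x away from the robot, y along the unit. Bays in a row at local x 0, y 71, -1, -73, -145 mm (red, yellow, green, blue), rim 28 mm high. Cover hinge line: local x -36 mm, 30 mm high, along y, on the robot's side. At local y 144 mm a 56 mm tall block carries the dial
- bay_red (a point): centre of the inner floor of the red bay (4 mm above the bench). The bay is 46 x 46 mm inside and 24 mm deep, a red band on both outer faces and a red floor; a seated cartridge stands 22 mm out of it
- cover_red_flap (a joint): angle of the white snap cover with red tabs over the red bay: 0 = shut, 1.75 = standing open (rad). A spring holds it open; pushed down past about 0.1 rad the roller catch on the far rim snaps over its edge and holds it below 0.04; about 10 N at the free edge
- cover_red_press (a point): point on the outer face of the red cover, on its middle line, 52 mm from the hinge along the face and 29 mm off it across; moves with the cover, z is the outward normal. The cover is a hollow cap 60 mm wide, free edge 66 mm from the hinge, skirts 28 mm deep; shut, its face is 59 mm above the bench; open, it stands up, face to the robot, leaning 10 deg back, top 95 mm above the bench
- bay_yellow (a point): centre of the inner floor of the yellow bay (4 mm above the bench). The bay is 46 x 46 mm inside and 24 mm deep, a yellow band on both outer faces and a yellow floor; a seated cartridge stands 22 mm out of it
- cover_yellow_flap (a joint): angle of the white snap cover with yellow tabs over the yellow bay: 0 = shut, 1.75 = standing open (rad). A spring holds it open; pushed down past about 0.1 rad the roller catch on the far rim snaps over its edge and holds it below 0.04; about 10 N at the free edge
- cover_yellow_press (a point): point on the outer face of the yellow cover, on its middle line, 52 mm from the hinge along the face and 29 mm off it across; moves with the cover, z is the outward normal. The cover is a hollow cap 60 mm wide, free edge 66 mm from the hinge, skirts 28 mm deep; shut, its face is 59 mm above the bench; open, it stands up, face to the robot, leaning 10 deg back, top 95 mm above the bench
- bay_green (a point): centre of the inner floor of the green bay (4 mm above the bench). The bay is 46 x 46 mm inside and 24 mm deep, a green band on both outer faces and a green floor; a seated cartridge stands 22 mm out of it
- cover_green_flap (a joint): angle of the white snap cover with green tabs over the green bay: 0 = shut, 1.75 = standing open (rad). A spring holds it open; pushed down past about 0.1 rad the roller catch on the far rim snaps over its edge and holds it below 0.04; about 10 N at the free edge
- cover_green_press (a point): point on the outer face of the green cover, on its middle line, 52 mm from the hinge along the face and 29 mm off it across; moves with the cover, z is the outward normal. The cover is a hollow cap 60 mm wide, free edge 66 mm from the hinge, skirts 28 mm deep; shut, its face is 59 mm above the bench; open, it stands up, face to the robot, leaning 10 deg back, top 95 mm above the bench
- bay_blue (a point): centre of the inner floor of the blue bay (4 mm above the bench). The bay is 46 x 46 mm inside and 24 mm deep, a blue band on both outer faces and a blue floor; a seated cartridge stands 22 mm out of it
- cover_blue_flap (a joint): angle of the white snap cover with blue tabs over the blue bay: 0 = shut, 1.75 = standing open (rad). A spring holds it open; pushed down past about 0.1 rad the roller catch on the far rim snaps over its edge and holds it below 0.04; about 10 N at the free edge
- cover_blue_press (a point): point on the outer face of the blue cover, on its middle line, 52 mm from the hinge along the face and 29 mm off it across; moves with the cover, z is the outward normal. The cover is a hollow cap 60 mm wide, free edge 66 mm from the hinge, skirts 28 mm deep; shut, its face is 59 mm above the bench; open, it stands up, face to the robot, leaning 10 deg back, top 95 mm above the bench
- dial_knob (a joint): angle of the black dial knob, 0 to 4.4 rad, growing clockwise seen from above; at 0 its white pointer points 1.9 rad counterclockwise (from above) of the feeder's +x. The orange mark is at 2.2, about the feeder's +x side; black ticks every 0.55 rad
- dial_grip (a point): on the dial's axis, at the height to grip (78 mm above the bench). The knob's grip is an upright bar 42 mm long, 12 mm wide, 22 mm tall (top 86 mm above the bench); x of this frame runs along the bar to its pointer end
- dial_mark (a point): the orange mark on the white scale disc, 30 mm from the dial's axis
- cart_red: plant-food cartridge, white box 36 x 36 x 46 mm tall with a red band round its upper half and a red dot on top, 70 g; origin at the centre of its underside, z up. None if this cartridge is absent
- cart_yellow: plant-food cartridge, white box 36 x 36 x 46 mm tall with a yellow band round its upper half and a yellow dot on top, 70 g; origin at the centre of its underside, z up. None if this cartridge is absent
- cart_green: plant-food cartridge, white box 36 x 36 x 46 mm tall with a green band round its upper half and a green dot on top, 70 g; origin at the centre of its underside, z up. None if this cartridge is absent
- cart_blue: plant-food cartridge, white box 36 x 36 x 46 mm tall with a blue band round its upper half and a blue dot on top, 70 g; origin at the centre of its underside, z up. None if this cartridge is absent
- pot: terracotta pot, 110 mm across the rim, 100 mm tall; origin at the centre of its underside (bystander)
- rake: black steel bonsai rake lying flat, 200 mm long, 10 mm thick; origin under the handle (bystander)
There are look-alikes about, which are no part of the job. Leave any turquoise look-alike of the cart_yellow alone. What is shaped like the cart_green but turquoise is not meant.

How it is judged:
On the way, in this order (a step that is already met when the one before it is completed fails the run):
1. every cartridge present stands in the bay of its colour and all four covers are snapped shut, the dial not yet at the mark (distance between cart_red and bay_red below 0.014 m and angle between each of cart_red, cart_yellow, cart_green, cart_blue's own z axis and vertical below 0.2 rad and distance between cart_yellow and bay_yellow below 0.014 m and distance between cart_green and bay_green below 0.014 m and distance between cart_blue and bay_blue below 0.014 m and value of joint each of cover_red_flap, cover_yellow_flap, cover_green_flap, cover_blue_flap below 0.07 rad and value of joint dial_knob below 1.7 rad), for 0.2 s.
2. then the dial pointer is brought to the orange mark (value of joint dial_knob between 2.08 and 2.32 rad), for 0.2 s.
At the end, for the whole second after the job is handed in: every cartridge present stands upright in the bay of its own colour (within 14 mm of the bay floor's centre, tilt under 0.2 rad), all four covers are shut (under 0.07 rad), and the dial stands at 2.2 rad within 0.12, at rest (all of step 2 and distance between cart_red and bay_red below 0.014 m and angle between each of cart_red, cart_yellow, cart_green, cart_blue's own z axis and vertical below 0.2 rad and distance between cart_yellow and bay_yellow below 0.014 m and distance between cart_green and bay_green below 0.014 m and distance between cart_blue and bay_blue below 0.014 m and value of joint each of cover_red_flap, cover_yellow_flap, cover_green_flap, cover_blue_flap below 0.07 rad and velocity of joint dial_knob between -0.05 and 0.05 rad/s); the robot touches nothing.
It fails at once if the pot is moved more than 30 mm (distance of pot from where it was at the start of the episode above 0.03 m).
It fails at once if the rake is moved more than 30 mm (distance of rake from where it was at the start of the episode above 0.03 m).
Of cart_red, cart_yellow, cart_green, cart_blue only 2 to 4 are there at a start; the rules pass over those that are not, and their reading is None.
At some moment in a run one of cart_red, cart_yellow, cart_green, cart_blue may be knocked a few centimetres aside while the robot is not near it.
It also fails if it takes over 210 s, if anything falls off the work surface, if the arm or the gripper's body presses on something with over 40 N, if the wrist force passes 120 N, or if a joint passes its speed limit or range.

## Working session

There is one attempt and no reset: what is moved stays moved. The work goes in short steps, Python scripts to look and compute and a tool call to move; the robot and the scene stay as the last step left them, time stands still between calls to the robot, and variables do not carry over. Pictures are saved under pics/ and viewed, at most 14 in all, crops included, and the job is handed in when it is done.

Besides the shell and the picture viewer there is one more tool, called after "Call:" by a JSON object that holds its "fn" and its "kwargs". play_rows: Moves the arm, as the interface text tells. Shifts and turns lie within -1 to 1; 1 stands for 300 mm of shift or pi rad of turn. Its arguments: {"type":"object","properties":{"targets":{"type":"array"},"squeeze":{"type":"number"}},"required":["targets"]}

```bash
mkdir -p pics
cat > h.py <<'E'
import numpy as np, cv2
from workcell import r
def grab(n,save=None):
    f=r.grab_frame(n)
    if save: cv2.imwrite('pics/'+save,f['img'][:,:,::-1])
    return f
def ray(f,px):
    u=cv2.undistortPoints(np.array([[px]],float),f['K'],np.array(f['dist_coeffs'],float))[0,0]
    T=np.array(f['world_to_cam']);R=T[:3,:3];c=-R.T@T[:3,3]
    return c,R.T@np.array([u[0],u[1],1])
def plane(f,px,z):
    c,d=ray(f,px);return c+d*(z-c[2])/d[2]
def proj(f,P):
    T=np.array(f['world_to_cam'])
    return cv2.projectPoints(np.array(P,float).reshape(-1,3),cv2.Rodrigues(T[:3,:3])[0],T[:3,3],f['K'],np.array(f['dist_coeffs'],float))[0][:,0]
E
python3 - <<'E'
from h import *
for n in('top','side'):
    f=grab(n,n+'0.png'); T=np.array(f['world_to_cam']); print(n,-T[:3,:3].T@T[:3,3],f['K'][0][0])
print(r.state(), r.grip_point_offset)
E
```

```text
top [ 0.24849846 -0.02085413  1.45890235] 564.655788802934
side [0.39465382 0.96881056 1.08960227] 579.2191814520255
{'time': 0.1, 'joint_pos': array([ 1.18799456e+00,  4.23779317e-01,  1.63061900e+00, -2.57362027e-06,
        1.08863746e+00, -1.89912452e-02]), 'joint_velocities': array([-0.00024005, -0.00111513, -0.00154824,  0.00047297,  0.0002161 ,
       -0.00096123]), 'joint_torque': array([-2.12617083e-04, -5.58424580e+01, -2.82444906e+01,  5.71397231e-05,
        2.95072699e-03,  3.69323993e-05]), 'ee_pos': array([0.22217954, 0.58362969, 0.23061201]), 'eef_rot': array([ 1.80903091e-01,  9.83500661e-01, -7.07274479e-04, -1.42868816e-04]), 'force': array([ 0.16371952,  0.79824768, -0.07609345]), 'ft_torque': array([-0.04980741,  0.00474031,  0.01663374]), 'grasp_force': 0.0, 'gripper_width': 0.08540640724246204} 0.0187
```

View pics/top0.png

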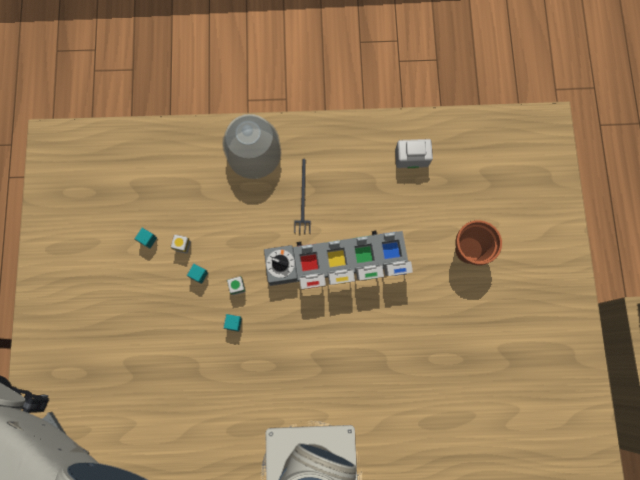

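View pics/side0.png

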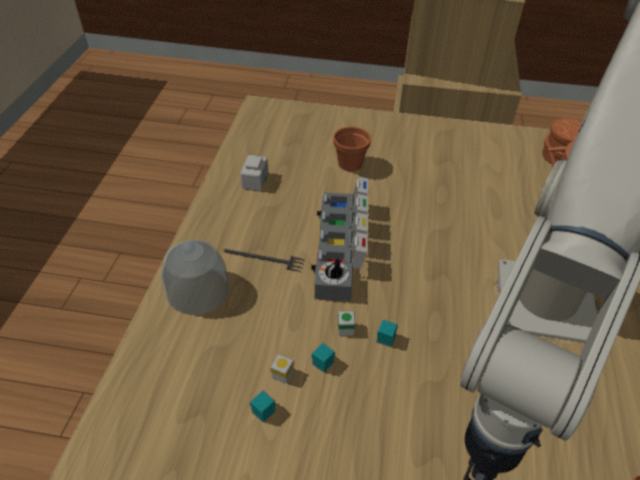

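The top view shows:
- **Real cartridges:** green dot at (236,285) and yellow dot at (180,242), both white boxes.
- **Look-alikes:** turquoise boxes at (145,238), (197,273) and (233,323), to be left alone.
- **Feeder:** dial at (281,263) and bays at (310..391, 262..250). The covers stand on the robot side.
- **Bystanders:** pot at (478,243) and rake at (303,195).

No red or blue cartridge is visible so far. I'll check close crops and measure next.

Run:
```python
from h import *
f=grab('top'); im=f['img']; g=grab('side')
cv2.imwrite('pics/crop1.png',cv2.resize(im[220:340,125:425],None,fx=2.66,fy=2.66,interpolation=cv2.INTER_CUBIC)[:,:,::-1])
hsv=cv2.cvtColor(im,cv2.COLOR_RGB2HSV)
def blobs(name,lo,hi,amin=15):
    m=cv2.inRange(hsv,lo,hi); n,l,s,c=cv2.connectedComponentsWithStats(m)
    for i in range(1,n):
        if s[i,4]>=amin and 120<c[i][0]<425 and 200<c[i][1]<345:
            print(name,c[i].round(1),s[i,4],'z46',plane(f,c[i],.046)[:2].round(4),'z4',plane(f,c[i],.004)[:2].round(4))
blobs('red',(0,150,90),(6,255,255));blobs('yel',(20,150,130),(30,255,255));blobs('grn',(60,130,60),(78,255,255));blobs('blu',(105,130,60),(125,255,255))
# white top faces
m=cv2.inRange(hsv,(0,0,170),(180,60,255))
for (x,y) in((236,285),(180,242)):
    s=np.zeros_like(m); s[y-14:y+14,x-14:x+14]=m[y-14:y+14,x-14:x+14]
    c=cv2.findContours(s,cv2.RETR_EXTERNAL,cv2.CHAIN_APPROX_NONE)[0]; c=max(c,key=cv2.contourArea)
    b=cv2.boxPoints(cv2.minAreaRect(c)); w=np.array([plane(f,p,.046)[:2] for p in b])
    e=w[1]-w[0]; print((x,y),w.round(4).tolist(),'c',w.mean(0).round(4),'len',np.linalg.norm(e).round(4),np.linalg.norm(w[2]-w[1]).round(4),'ang',np.degrees(np.arctan2(e[1],e[0]))%90)
# anything coloured hidden in side view
```

```text
red [308.9 262.2] 211 z46 [ 0.5092 -0.0129] z4 [ 0.5169 -0.0127]
red [312.4 283. ] 23 z46 [ 0.4558 -0.02  ] z4 [ 0.4619 -0.02  ]
yel [178.6 241.7] 49 z46 [0.5748 0.3187] z4 [0.5845 0.3288]
yel [336.7 260.5] 148 z46 [ 0.5112 -0.0837] z4 [ 0.519  -0.0856]
yel [341.4 278.6] 28 z46 [ 0.4642 -0.0936] z4 [ 0.4706 -0.0958]
grn [363.3 254.1] 202 z46 [ 0.5252 -0.1522] z4 [ 0.5334 -0.1561]
grn [370.7 274.2] 19 z46 [ 0.4728 -0.1682] z4 [ 0.4794 -0.1726]
grn [234.9 284.1] 41 z46 [0.4599 0.1755] z4 [0.4662 0.1814]
blu [390.6 250.2] 218 z46 [ 0.533  -0.2223] z4 [ 0.5414 -0.2283]
blu [399.8 270.1] 32 z46 [ 0.4807 -0.2425] z4 [ 0.4876 -0.2491]
(236, 285) [[0.4723, 0.1956], [0.4793, 0.1635], [0.4479, 0.1561], [0.441, 0.188]] c [0.4601 0.1758] len 0.0328 0.0323 ang 12.198996175510544
(180, 242) [[0.5639, 0.3391], [0.597, 0.3316], [0.5874, 0.299], [0.5544, 0.3067]] c [0.5757 0.3191] len 0.034 0.034 ang 77.1579618291336
```

View pics/crop1.png

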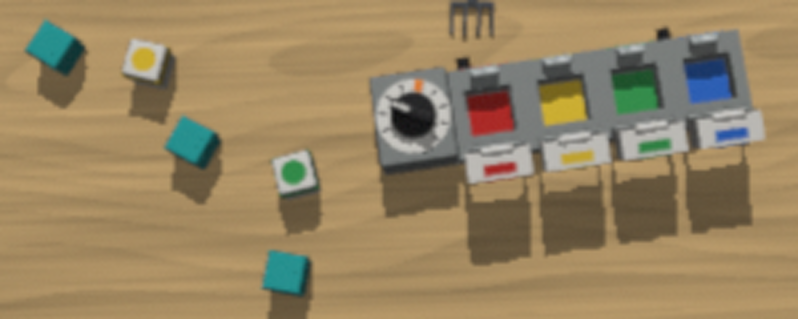

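The close crop confirms it: the white boxes with green and yellow dots are real, and the three solid turquoise cubes are look-alikes. The dial pointer points up-left, and the orange mark is at crop (418,86). Next I fix the feeder frame and the numbers for the first move.

```bash
cat >> h.py <<'E'
from scipy.spatial.transform import Rotation as Ro
def go(p,th=None,tag=''):
    """print turn/shift units from present pose to TCP p (world), tool down, closing line at th deg"""
    s=r.state(); R=Ro.from_quat(s['eef_rot']); y=R.as_matrix()[:,1]
    cur=np.degrees(np.arctan2(y[1],y[0]))
    if th is None: th=cur
    th=cur+((th-cur+90)%180-90); t=np.radians(th)
    G=Ro.from_matrix(np.array([[-np.sin(t),np.cos(t),0],[np.cos(t),np.sin(t),0],[0,0,-1]]).T)
    print(tag,'turn',((R.inv()*G).as_rotvec()/np.pi).round(4),'shift',(R.inv().apply(np.array(p)-s['ee_pos'])/.3).round(4),'cur',round(cur,1),'th',round(th,1),s['ee_pos'].round(4))
E
python3 - <<'E'
from h import *
f=grab('top'); C=lambda x,y:(x/2.66+125-.3,y/2.66+220-.3)
o=lambda x,y,z,n: print(n,plane(f,C(x,y),z)[:2].round(4))
o(738,30,.028,'farR rim'); o(372,79,.056,'blk far L'); o(447,69,.056,'blk far R'); o(383,171,.056,'blk near L');o(459,160,.056,'blk near R');o(411,115,.06,'dial disc')
o(418,86,.06,'mark')
for n,c in(('r',(468.5,521,98,83)),):pass
# bay inner far corners on rim z=.028
o(468,95,.028,'red in farL');o(512,90,.028,'red in farR');o(684,62,.028,'blue in farL');o(729,56,.028,'blue in farR')
im=f['img'];hsv=cv2.cvtColor(im,cv2.COLOR_RGB2HSV)
m=cv2.inRange(hsv,(82,120,60),(98,255,255));n,l,s,c=cv2.connectedComponentsWithStats(m)
for i in range(1,n):
    if s[i,4]>30: print('turq',c[i].round(),plane(f,c[i],.04)[:2].round(3))
o2=C(480,83)
go([.576,.319,.15],77.2)
E
```

```text
farR rim [ 0.5864 -0.2582]
blk far L [0.5445 0.0984]
blk far R [0.5517 0.0267]
blk near L [0.4557 0.0896]
blk near R [0.4635 0.0178]
dial disc [0.5075 0.0618]
mark [0.5353 0.0545]
red in farL [0.5312 0.008 ]
red in farR [ 0.5346 -0.0349]
blue in farL [ 0.5563 -0.2035]
blue in farR [ 0.5607 -0.2477]
turq [144. 237.] [0.593 0.409]
turq [196. 273.] [0.494 0.274]
turq [232. 322.] [0.365 0.184]
 turn [-0.0002 -0.     -0.0447] shift [-1.416  -0.4054  0.2701] cur 69.2 th 77.2 [0.2223 0.5839 0.2309]
```

Call:
{"fn": "play_rows", "kwargs": {"targets": [0, 0, -0.045, -1, -0.29, 0.19, 0.4, 0, 0, -0.045, -1, -0.29, 0.19, 0.4, 0, 0, -0.045, -1, -0.29, 0.19, 0.4, 0, 0, -0.045, -1, -0.29, 0.19, 0.4, 0, 0, -0.045, -1, -0.29, 0.19, 0.4, 0, 0, -0.045, -1, -0.29, 0.19, 0.4, 0, 0, -0.045, -1, -0.29, 0.19, 0.4, 0, 0, -0.045, -1, -0.29, 0.19, 0.4], "squeeze": 30}}

```text
time: 1.05
ee_pos: [0.4734, 0.3942, 0.1736]
eef_rot: [0.113, 0.994, -0.0, -0.0]
force: [-0.9, -0.1, 1.1]
gripper_width: 0.0598
grasp_force: 0.0
```

Run:
```python
from h import *
f=grab('top','top1.png');g=grab('side')
cv2.imwrite('pics/side1c.png',cv2.resize(g['img'][165:345,230:420],None,fx=3.2,fy=3.2,interpolation=cv2.INTER_CUBIC)[:,:,::-1])
cv2.imwrite('pics/top1s.png',f['img'][200:480,0:330,::-1])
go([.576,.319,.10],77.2)
P=[(.044,.1815,.056),(-.044,.1815,.056),(.044,-.1815,.028),(-.044,-.1815,.028),(0,.144,.06)]
ps=np.radians(6.6);o=np.array([.521,-.0845])
W=[[*(o+np.array([[np.cos(ps),-np.sin(ps)],[np.sin(ps),np.cos(ps)]])@p[:2]),p[2]] for p in P]
print(((proj(g,W)-[230,165])*3.2).round())
```

```text
turn [-0.     -0.0002  0.0001] shift [-0.3972 -0.1739  0.2473] cur 77.2 th 77.2 [0.4714 0.3962 0.1743]
[[274. 376.]
 [394. 383.]
 [302.  82.]
 [402.  88.]
 [336. 338.]]
```

View pics/side1c.png

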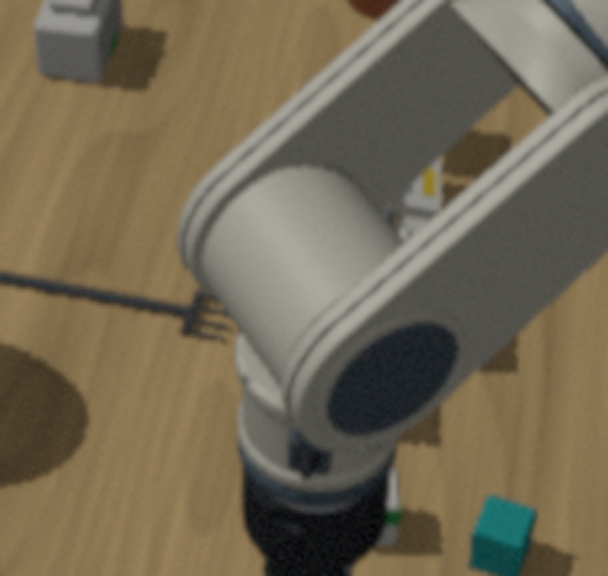

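View pics/top1s.png

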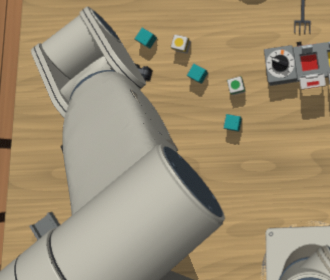

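The side crop is blocked by the arm. The top crop shows the gripper approaching, both cartridges undisturbed, and no red or blue cartridge in the area now uncovered.

Call:
{"fn": "play_rows", "kwargs": {"targets": [0, 0, 0, -0.397, -0.174, 0.247, 0.4, 0, 0, 0, -0.397, -0.174, 0.247, 0.4, 0, 0, 0, -0.397, -0.174, 0.247, 0.4, 0, 0, 0, -0.397, -0.174, 0.247, 0.4, 0, 0, 0, -0.397, -0.174, 0.247, 0.4]}}

```text
time: 1.65
ee_pos: [0.5756, 0.3195, 0.0997]
eef_rot: [0.111, 0.994, -0.0, -0.001]
force: [-0.2, 0.5, -0.1]
gripper_width: 0.0596
grasp_force: 0.0
```

Run:
```python
from h import *
f=grab('top');g=grab('side','side2.png')
cv2.imwrite('pics/side2.png',np.vstack([cv2.resize(g['img'][320:430,230:350],None,fx=3,fy=3)[:,:,::-1]]))
go([.576,.319,.022],77.2)
```

```text
turn [0.0002 0.0001 0.0009] shift [-0.0029 -0.0049  0.2633] cur 77.4 th 77.2 [0.5755 0.3206 0.101 ]
```

View pics/side2.png

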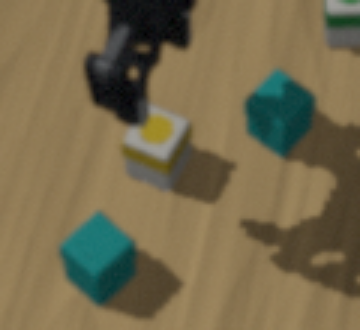

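The yellow cartridge is where it was measured, with the fingers above it. I'll descend and grip.

Call:
{"fn": "play_rows", "kwargs": {"targets": [0, 0, 0, 0, 0, 0.13, 0.4, 0, 0, 0, 0, 0, 0.253, 0.4, 0, 0, 0, 0, 0, 0.253, 0.4, 0, 0, 0, 0, 0, 0.253, -0.6, 0, 0, 0, 0, 0, 0.253, -0.6, 0, 0, 0, 0, 0, 0.253, -0.6, 0, 0, 0, 0, 0, 0.253, -0.6, 0, 0, 0, 0, 0, 0.253, -0.6], "squeeze": 30}}

```text
time: 2.55
ee_pos: [0.5777, 0.3199, 0.0267]
eef_rot: [0.111, 0.994, 0.001, 0.001]
force: [-1.2, 1.4, 7.0]
gripper_width: 0.0358
grasp_force: 30.7
```

Call:
{"fn": "play_rows", "kwargs": {"targets": [0, 0, 0, 0, 0, -0.2, -0.6, 0, 0, 0, 0, 0, -0.5, -0.6, 0, 0, 0, 0, 0, -0.5, -0.6, 0, 0, 0, 0, 0, -0.5, -0.6, 0, 0, 0, 0, 0, -0.5, -0.6]}}

```text
time: 3.05
ee_pos: [0.5774, 0.3192, 0.177]
eef_rot: [0.111, 0.994, 0.001, 0.002]
force: [0.1, 0.2, -1.9]
gripper_width: 0.0357
grasp_force: 30.3
```

```bash
cat >> h.py <<'E'
ps=np.radians(6.6); O=np.array([.521,-.0845])
def L(x,y,z): return [*(O+np.array([[np.cos(ps),-np.sin(ps)],[np.sin(ps),np.cos(ps)]])@[x/1e3,y/1e3]),z/1e3]
E
python3 - <<'E'
from h import *
go(L(0,-1,170),96.6)
print(r.state()['gripper_width'])
E
```

```text
turn [ 0.0007  0.0012 -0.1075] shift [-0.1148 -1.3573  0.0197] cur 77.2 th 96.6 [0.5774 0.3192 0.177 ]
0.03569060454432799
```

Call:
{"fn": "play_rows", "kwargs": {"targets": [0, 0, -0.1, -0.08, -1, 0.02, -0.6, 0, 0, -0.1, -0.08, -1, 0.02, -0.6, 0, 0, -0.1, -0.08, -1, 0.02, -0.6, 0, 0, -0.1, -0.08, -1, 0.02, -0.6, 0, 0, -0.1, -0.08, -1, 0.02, -0.6, 0, 0, -0.1, -0.08, -1, 0.02, -0.6, 0, 0, -0.1, -0.08, -1, 0.02, -0.6]}}

```text
time: 3.75
ee_pos: [0.5311, 0.0161, 0.1667]
eef_rot: [-0.043, 0.999, -0.0, -0.002]
force: [0.9, 0.4, -0.5]
gripper_width: 0.0355
grasp_force: 30.4
```

Run:
```python
from h import *
g=grab('side');f=grab('top')
cv2.imwrite('pics/side3.png',cv2.resize(g['img'][165:345,230:420],None,fx=3.2,fy=3.2,interpolation=cv2.INTER_CUBIC)[:,:,::-1])
go(L(0,-1,140),96.6)
```

```text
turn [ 0.0001 -0.0007 -0.0085] shift [ 0.0689 -0.3459  0.0908] cur 95.1 th 96.6 [0.5326 0.0197 0.1672]
```

View pics/side3.png

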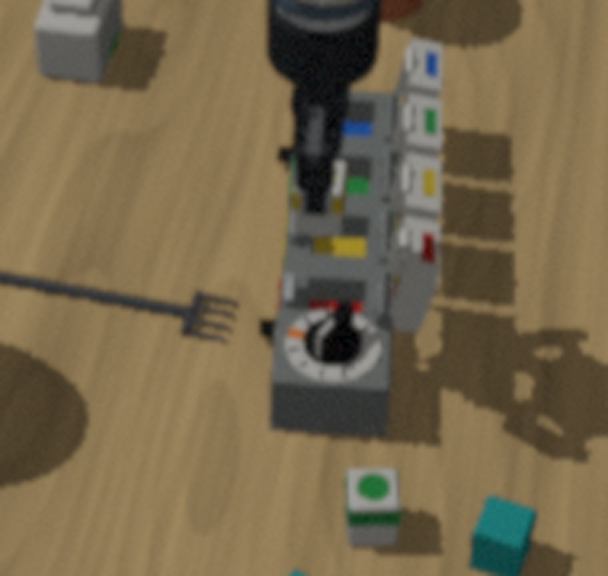

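The side crop shows the yellow cartridge held. The block corners at (274,382) and (388,386) shift the feeder origin by about 1–2 mm, so I'll refine the frame and go on.

```bash
sed -i 's/O=np.array(\[.521,-.0845\])/O=np.array([.5225,-.083])/' h.py
python3 - <<'E'
from h import *
go(L(0,-1,110),96.6)
E
```

```text
turn [ 0.0001 -0.0007 -0.0085] shift [ 0.0632 -0.3414  0.1908] cur 95.1 th 96.6 [0.5326 0.0197 0.1672]
```

Call:
{"fn": "play_rows", "kwargs": {"targets": [0, 0, -0.008, 0.063, -0.341, 0.05, -0.6, 0, 0, -0.008, 0.063, -0.341, 0.1, -0.6, 0, 0, -0.008, 0.063, -0.341, 0.19, -0.6, 0, 0, -0.008, 0.063, -0.341, 0.19, -0.6, 0, 0, -0.008, 0.063, -0.341, 0.19, -0.6]}}

```text
time: 4.35
ee_pos: [0.5239, -0.0813, 0.1108]
eef_rot: [-0.059, 0.998, 0.0, -0.001]
force: [0.1, -0.8, -1.1]
gripper_width: 0.0353
grasp_force: 30.4
```

Run:
```python
from h import *
go(L(0,-1,32),96.6)
s=r.state();print(s['force'])
```

```text
turn [ 0.0003 -0.0007  0.0008] shift [ 0.0047 -0.0086  0.2626] cur 96.7 th 96.6 [ 0.5239 -0.0813  0.1108]
[ 0.06918446 -0.7682729  -1.07901032]
```

Lower until just above the floor, watching the force.

Call:
{"fn": "play_rows", "kwargs": {"targets": [0, 0, 0, 0.005, -0.009, 0.08, -0.6, 0, 0, 0, 0.005, -0.009, 0.16, -0.6, 0, 0, 0, 0.005, -0.009, 0.22, -0.6, 0, 0, 0, 0.005, -0.009, 0.25, -0.6, 0, 0, 0, 0.005, -0.009, 0.25, -0.6]}}

```text
time: 4.85
ee_pos: [0.5233, -0.0842, 0.0363]
eef_rot: [-0.059, 0.998, 0.0, -0.0]
force: [0.4, 0.5, -0.6]
gripper_width: 0.0354
grasp_force: 30.4
```

Run:
```python
from h import *
f=grab('top');g=grab('side')
s=r.state();print(s['force'],s['ee_pos'])
cv2.imwrite('pics/s4.png',np.hstack([cv2.resize(x['img'][a:a+110,b:b+110],None,fx=3.6,fy=3.6,interpolation=cv2.INTER_CUBIC)[:,:,::-1] for x,a,b in((f,215,280),(g,190,290))]))
```

```text
[-0.59135356  0.03565025 -1.34359467] [ 0.5239543  -0.08487222  0.03731333]
```

View pics/s4.png

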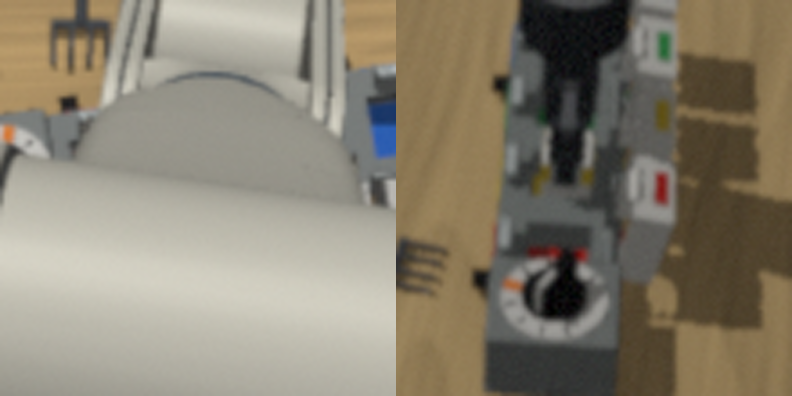

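The side crop shows the cartridge going down into the yellow bay with no contact force. I'll lower it the last 5 mm, release and rise.

Call:
{"fn": "play_rows", "kwargs": {"targets": [0, 0, 0, 0, 0, 0.015, -0.6, 0, 0, 0, 0, 0, 0.017, -0.6, 0, 0, 0, 0, 0, 0.017, 0.1, 0, 0, 0, 0, 0, 0.017, 0.1, 0, 0, 0, 0, 0, 0, 0.1, 0, 0, 0, 0, 0, -0.15, 0.1, 0, 0, 0, 0, 0, -0.3, 0.1, 0, 0, 0, 0, 0, -0.4, 0.1]}}

```text
time: 5.75
ee_pos: [0.5238, -0.0857, 0.1594]
eef_rot: [-0.058, 0.998, -0.0, 0.001]
force: [0.7, -1.0, 0.6]
gripper_width: 0.0467
grasp_force: 0.0
```

Run:
```python
from h import *
go([.460,.1757,.17],77.8)
```

```text
turn [-1.000e-04  8.000e-04  1.049e-01] shift [ 0.1098  0.8903 -0.0364] cur 96.7 th 77.8 [ 0.5238 -0.0857  0.1594]
```

Call:
{"fn": "play_rows", "kwargs": {"targets": [0, 0, -0.03, 0.11, 0.89, -0.03, 0.4, 0, 0, -0.03, 0.11, 0.89, -0.03, 0.4, 0, 0, -0.03, 0.11, 0.89, -0.03, 0.4, 0, 0, -0.03, 0.11, 0.89, -0.03, 0.4, 0, 0, -0.03, 0.11, 0.89, -0.03, 0.4, 0, 0, -0.03, 0.11, 0.89, -0.03, 0.4, 0, 0, -0.03, 0.11, 0.89, -0.03, 0.4]}}

```text
time: 6.45
ee_pos: [0.4585, 0.1781, 0.1659]
eef_rot: [-0.107, 0.994, 0.0, 0.0]
force: [-0.2, -0.3, 0.2]
gripper_width: 0.0598
grasp_force: 0.0
```

Run:
```python
from h import *
f=grab('top','top5.png');g=grab('side','side5.png')
hs=cv2.cvtColor(f['img'],cv2.COLOR_RGB2HSV);hg=cv2.cvtColor(g['img'],cv2.COLOR_RGB2HSV)
for n,h,F in(('top',hs,f),('side',hg,g)):
  for c,lo,hi in(('yel',(20,150,110),(30,255,255)),('grn',(60,130,60),(78,255,255))):
    k,l,s,ce=cv2.connectedComponentsWithStats(cv2.inRange(h,lo,hi))
    for i in range(1,k):
        if s[i,4]>12: print(n,c,ce[i].round(1),s[i,4],plane(F,ce[i],.05)[:2].round(4))
print(L(0,-1,50))
go([.460,.1757,.09],102.2)
cv2.imwrite('pics/s5.png',np.hstack([cv2.resize(x['img'][a:a+130,b:b+130],None,fx=3,fy=3,interpolation=cv2.INTER_CUBIC)[:,:,::-1] for x,a,b in((f,215,280),(g,190,290))]))
```

```text
top yel [337.7 256.5] 48 [ 0.5206 -0.0865]
top yel [341.4 278.7] 29 [ 0.4635 -0.0934]
top grn [363.2 254.1] 201 [ 0.5245 -0.1516]
top grn [370.7 274.2] 19 [ 0.4721 -0.1678]
side grn [346.3 316.7] 39 [0.4591 0.1808]
side grn [346.5 326.5] 28 [0.4548 0.2072]
[np.float64(0.5226149371504928), np.float64(-0.0839933727656004), 0.05]
 turn [-0.0001  0.0001 -0.0002] shift [-0.0029 -0.0009  0.252 ] cur 102.2 th 102.2 [0.4591 0.1758 0.1656]
```

View pics/s5.png

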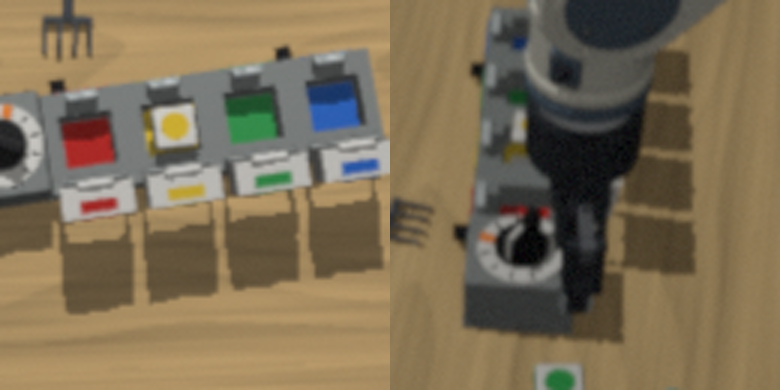

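The yellow cartridge sits upright in its bay, at about (175,126) in the top half of the crop. Now I pick up the green one.

Call:
{"fn": "play_rows", "kwargs": {"targets": [0, 0, 0, -0.003, 0.003, 0.16, 0.4, 0, 0, 0, -0.003, 0.003, 0.32, 0.4, 0, 0, 0, -0.003, 0.003, 0.468, 0.4, 0, 0, 0, -0.003, 0.003, 0.468, 0.4, 0, 0, 0, -0.003, 0.003, 0.468, -0.6, 0, 0, 0, -0.003, 0.003, 0.468, -0.6, 0, 0, 0, -0.003, 0.003, 0.468, -0.6, 0, 0, 0, -0.003, 0.003, 0.468, -0.6]}}

```text
time: 7.35
ee_pos: [0.4612, 0.1773, 0.0271]
eef_rot: [-0.105, 0.994, 0.0, 0.002]
force: [0.3, -1.1, -0.3]
gripper_width: 0.0354
grasp_force: 30.8
```

Call:
{"fn": "play_rows", "kwargs": {"targets": [0, 0, 0, 0, 0, 0, -0.6, 0, 0, 0, 0, 0, -0.16, -0.6, 0, 0, 0, 0, 0, -0.32, -0.6, 0, 0, 0, 0, 0, -0.5, -0.6, 0, 0, 0, 0, 0, -0.5, -0.6]}}

```text
time: 7.85
ee_pos: [0.4634, 0.1783, 0.1815]
eef_rot: [-0.106, 0.994, 0.001, 0.006]
force: [0.4, 0.0, -1.8]
gripper_width: 0.0353
grasp_force: 30.8
```

Run:
```python
from h import *
go(L(0,-73,150),96.6)
```

```text
turn [0.0007 0.0037 0.0306] shift [ 0.0148 -1.1354  0.103 ] cur 102.1 th 96.6 [0.4634 0.1783 0.1815]
```

Call:
{"fn": "play_rows", "kwargs": {"targets": [0, 0.003, 0.03, 0.015, -0.9, 0.03, -0.6, 0, 0.003, 0.03, 0.015, -0.9, 0.03, -0.6, 0, 0.003, 0.03, 0.015, -0.9, 0.03, -0.6, 0, 0.003, 0.03, 0.015, -0.9, 0.03, -0.6, 0, 0.003, 0.03, 0.015, -0.9, 0.03, -0.6, 0, 0.003, 0.03, 0.015, -0.9, 0.03, -0.6, 0, 0.003, 0.03, 0.015, -0.9, 0.03, -0.6]}}

```text
time: 8.55
ee_pos: [0.5122, -0.0906, 0.1658]
eef_rot: [-0.057, 0.998, -0.001, -0.004]
force: [-0.4, 0.7, -1.0]
gripper_width: 0.0357
grasp_force: 30.8
```

Run:
```python
from h import *
go(L(0,-73,110),96.6)
```

```text
turn [-0.0003 -0.0028 -0.0006] shift [-0.0391 -0.2219  0.1858] cur 96.5 th 96.6 [ 0.5122 -0.0906  0.1658]
```

Call:
{"fn": "play_rows", "kwargs": {"targets": [0, -0.002, 0, -0.039, -0.222, 0.05, -0.6, 0, -0.002, 0, -0.039, -0.222, 0.1, -0.6, 0, -0.002, 0, -0.039, -0.222, 0.186, -0.6, 0, -0.002, 0, -0.039, -0.222, 0.186, -0.6]}}

```text
time: 8.95
ee_pos: [0.5283, -0.1516, 0.1072]
eef_rot: [-0.058, 0.998, 0.001, -0.004]
force: [-0.6, 0.1, -0.9]
gripper_width: 0.0354
grasp_force: 30.8
```

Run:
```python
from h import *
go(L(0,-73,36),96.6)
```

```text
turn [ 0.0007 -0.0028  0.0005] shift [-0.0093 -0.0145  0.2373] cur 96.7 th 96.6 [ 0.5283 -0.1516  0.1072]
```

Call:
{"fn": "play_rows", "kwargs": {"targets": [0, -0.002, 0, -0.009, -0.014, 0.08, -0.6, 0, -0.002, 0, -0.009, -0.014, 0.16, -0.6, 0, -0.002, 0, -0.009, -0.014, 0.21, -0.6, 0, -0.002, 0, -0.009, -0.014, 0.235, -0.6, 0, -0.002, 0, -0.009, -0.014, 0.235, -0.6]}}

```text
time: 9.45
ee_pos: [0.5335, -0.1561, 0.0392]
eef_rot: [-0.059, 0.998, 0.0, 0.001]
force: [0.1, -0.2, -0.3]
gripper_width: 0.0353
grasp_force: 30.8
```

Call:
{"fn": "play_rows", "kwargs": {"targets": [0, 0, 0, 0, 0, 0.015, -0.6, 0, 0, 0, 0, 0, 0.015, -0.6, 0, 0, 0, 0, 0, 0.015, 0.1, 0, 0, 0, 0, 0, 0.015, 0.1, 0, 0, 0, 0, 0, 0, 0.1, 0, 0, 0, 0, 0, -0.15, 0.1, 0, 0, 0, 0, 0, -0.3, 0.1, 0, 0, 0, 0, 0, -0.4, 0.1]}}

```text
time: 10.25
ee_pos: [0.5343, -0.1572, 0.1627]
eef_rot: [-0.058, 0.998, -0.001, 0.003]
force: [-0.2, -0.4, -0.1]
gripper_width: 0.0471
grasp_force: 0.0
```

Run:
```python
from h import *
go(L(-105,71,160),96.6)
```

```text
turn [-0.0005  0.0019  0.0005] shift [0.36   0.4874 0.0062] cur 96.7 th 96.6 [ 0.5343 -0.1572  0.1627]
```

Call:
{"fn": "play_rows", "kwargs": {"targets": [0, 0.002, 0, 0.36, 0.487, 0.006, -1, 0, 0.002, 0, 0.36, 0.487, 0.006, -1, 0, 0.002, 0, 0.36, 0.487, 0.006, -1, 0, 0.002, 0, 0.36, 0.487, 0.006, -1, 0, 0.002, 0, 0.36, 0.487, 0.006, -1, 0, 0.002, 0, 0.36, 0.487, 0.006, -1]}}

```text
time: 10.85
ee_pos: [0.4094, -0.024, 0.158]
eef_rot: [-0.059, 0.998, -0.0, -0.001]
force: [1.4, -0.7, -0.8]
gripper_width: 0.0003
grasp_force: 0.0
```

Run:
```python
from h import *
f=grab('top');g=grab('side')
for n,p in(('down',(-105,71,72)),('a90',(-76,71,76)),):go(L(*p),96.6,n)
cv2.imwrite('pics/s6.png',np.hstack([cv2.resize(x['img'][a:a+150,b:b+150],None,fx=2.66,fy=2.66,interpolation=cv2.INTER_CUBIC)[:,:,::-1] for x,a,b in((f,215,280),(g,190,290))]))
h=cv2.cvtColor(f['img'],cv2.COLOR_RGB2HSV)
for c,lo,hi in(('yel',(20,150,110),(30,255,255)),('grn',(60,130,60),(78,255,255))):
    k,l,s,ce=cv2.connectedComponentsWithStats(cv2.inRange(h,lo,hi))
    for i in range(1,k):
        if s[i,4]>12: print(c,ce[i].round(1),s[i,4],plane(f,ce[i],.05)[:2].round(4))
```

```text
down turn [-0.0003 -0.0004  0.0005] shift [0.0009 0.0011 0.2863] cur 96.7 th 96.6 [ 0.4104 -0.0247  0.1579]
a90 turn [-0.0003 -0.0004  0.0005] shift [-0.0958  0.0009  0.2729] cur 96.7 th 96.6 [ 0.4104 -0.0247  0.1579]
grn [365.8 250.8] 38 [ 0.5328 -0.1588]
grn [370.8 274.2] 20 [ 0.4723 -0.168 ]
```

View pics/s6.png

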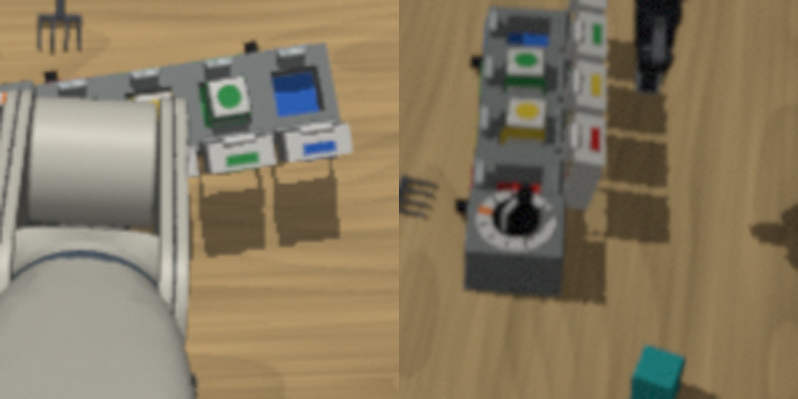

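Both cartridges are seated: yellow at about (526,112) and green at (526,62) in the side half of the crop. The shut gripper stands before the red cover, so I'll sweep it over along its arc.

Call:
{"fn": "play_rows", "kwargs": {"targets": [0, 0, 0, 0, 0, 0.15, -1, 0, 0, 0, 0, 0, 0.286, -1, 0, 0, 0, -0.067, 0, 0.286, -1, 0, 0, 0, -0.097, 0, 0.273, -1, 0, 0, 0, -0.193, 0, 0.24, -1, 0, 0, 0, -0.243, 0, 0.247, -1, 0, 0, 0, -0.29, 0, 0.267, -1, 0, 0, 0, -0.33, 0, 0.297, -1]}}

```text
time: 11.75
ee_pos: [0.511, -0.0134, 0.0696]
eef_rot: [-0.058, 0.998, -0.001, 0.002]
force: [1.6, -1.6, 5.0]
gripper_width: 0.0
grasp_force: 2.1
```

Run:
```python
from h import *
for n,p in(('a5',(2,71,61)),('a0',(10,71,57)),):go(L(*p),96.6,n)
```

```text
a5 turn [-0.0005  0.001   0.0003] shift [-0.0179  0.0017  0.0288] cur 96.7 th 96.6 [ 0.511  -0.0134  0.0696]
a0 turn [-0.0005  0.001   0.0003] shift [-0.0445  0.0017  0.0422] cur 96.7 th 96.6 [ 0.511  -0.0134  0.0696]
```

Force is building gently, so contact is good. I'll press to the snap.

Call:
{"fn": "play_rows", "kwargs": {"targets": [0, 0, 0, -0.018, 0, 0.02, -1, 0, 0, 0, -0.03, 0, 0.035, -1, 0, 0, 0, -0.044, 0, 0.042, -1, 0, 0, 0, -0.044, 0, 0.045, -1, 0, 0, 0, -0.044, 0, 0.045, -1]}}

```text
time: 12.25
ee_pos: [0.5211, -0.0121, 0.0571]
eef_rot: [-0.058, 0.998, -0.001, -0.001]
force: [-7.7, -2.2, 31.9]
gripper_width: -0.0002
grasp_force: 15.7
```

Call:
{"fn": "play_rows", "kwargs": {"targets": [0, 0, 0, 0, 0, 0.006, -1, 0, 0, 0, 0, 0, 0.006, -1]}}

```text
time: 12.45
ee_pos: [0.5216, -0.0121, 0.0563]
eef_rot: [-0.058, 0.998, -0.001, -0.0]
force: [-11.8, -1.7, 43.5]
gripper_width: 0.0005
grasp_force: 21.3
```

Call:
{"fn": "play_rows", "kwargs": {"targets": [0, 0, 0, 0, 0, -0.15, -1, 0, 0, 0, 0, 0, -0.34, -1, 0, 0, 0, 0.15, -0.1, -0.34, -1, 0, 0, 0, 0.38, -0.24, -0.34, -1, 0, 0, 0, 0.38, -0.24, -0.34, -1, 0, 0, 0, 0.38, -0.24, -0.34, -1, 0, 0, 0, 0.38, -0.24, -0.34, -1]}}

```text
time: 13.15
ee_pos: [0.416, -0.0968, 0.1556]
eef_rot: [-0.057, 0.998, -0.0, -0.001]
force: [0.5, 0.2, 0.6]
gripper_width: -0.0
grasp_force: 0.0
```

Run:
```python
from h import *
f=grab('top');g=grab('side')
go(L(-105,-1,158),96.6)
cv2.imwrite('pics/s7.png',np.hstack([cv2.resize(x['img'][a:a+150,b:b+150],None,fx=2.66,fy=2.66,interpolation=cv2.INTER_CUBIC)[:,:,::-1] for x,a,b in((f,215,265),(g,190,290))]))
```

```text
turn [-0.0003 -0.0005  0.0005] shift [-0.0045 -0.0002 -0.0088] cur 96.7 th 96.6 [ 0.417  -0.0962  0.1554]
```

View pics/s7.png

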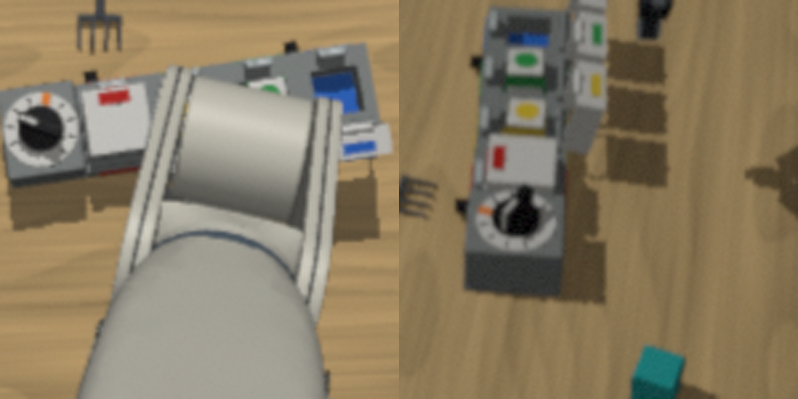

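The red cover is flat and shut in both crops. I'll repeat the sweep on yellow, continuing to the press.

Call:
{"fn": "play_rows", "kwargs": {"targets": [0, 0, 0, -0.004, 0, 0.14, -1, 0, 0, 0, -0.004, 0, 0.278, -1, 0, 0, 0, -0.071, 0, 0.278, -1, 0, 0, 0, -0.101, 0, 0.265, -1, 0, 0, 0, -0.197, 0, 0.232, -1, 0, 0, 0, -0.247, 0, 0.239, -1, 0, 0, 0, -0.294, 0, 0.259, -1, 0, 0, 0, -0.334, 0, 0.289, -1]}}

```text
time: 14.05
ee_pos: [0.5188, -0.0842, 0.0697]
eef_rot: [-0.059, 0.998, -0.001, 0.001]
force: [0.9, 0.5, 5.5]
gripper_width: 0.0003
grasp_force: 2.2
```

Call:
{"fn": "play_rows", "kwargs": {"targets": [0, 0, 0, -0.018, 0, 0.02, -1, 0, 0, 0, -0.03, 0, 0.035, -1, 0, 0, 0, -0.044, 0, 0.042, -1, 0, 0, 0, -0.044, 0, 0.048, -1, 0, 0, 0, -0.044, 0, 0.051, -1, 0, 0, 0, -0.044, 0, 0.051, -1]}}

```text
time: 14.65
ee_pos: [0.5293, -0.0831, 0.0565]
eef_rot: [-0.059, 0.998, -0.001, -0.0]
force: [-10.9, 0.3, 41.9]
gripper_width: 0.0004
grasp_force: 20.4
```

Call:
{"fn": "play_rows", "kwargs": {"targets": [0, 0, 0, 0, 0, -0.15, -1, 0, 0, 0, 0, 0, -0.34, -1, 0, 0, 0, 0.15, -0.1, -0.34, -1, 0, 0, 0, 0.38, -0.24, -0.34, -1, 0, 0, 0, 0.38, -0.24, -0.34, -1, 0, 0, 0, 0.38, -0.24, -0.34, -1, 0, 0, 0, 0.38, -0.24, -0.34, -1]}}

```text
time: 15.35
ee_pos: [0.4238, -0.1681, 0.1556]
eef_rot: [-0.058, 0.998, -0.001, -0.001]
force: [-0.5, 0.4, -0.3]
gripper_width: 0.0002
grasp_force: 0.0
```

Run:
```python
from h import *
go(L(-105,-73,158),96.6)
```

```text
turn [-0.0003 -0.0006  0.0001] shift [-0.0095  0.0005 -0.0081] cur 96.6 th 96.6 [ 0.4238 -0.1681  0.1556]
```

Call:
{"fn": "play_rows", "kwargs": {"targets": [0, 0, 0, -0.007, 0, 0.14, -1, 0, 0, 0, -0.007, 0, 0.278, -1, 0, 0, 0, -0.074, 0, 0.278, -1, 0, 0, 0, -0.104, 0, 0.265, -1, 0, 0, 0, -0.2, 0, 0.232, -1, 0, 0, 0, -0.25, 0, 0.239, -1, 0, 0, 0, -0.297, 0, 0.259, -1, 0, 0, 0, -0.337, 0, 0.289, -1]}}

```text
time: 16.15
ee_pos: [0.5273, -0.156, 0.0695]
eef_rot: [-0.059, 0.998, -0.001, 0.001]
force: [0.8, -0.6, 4.3]
gripper_width: -0.0002
grasp_force: 2.2
```

Call:
{"fn": "play_rows", "kwargs": {"targets": [0, 0, 0, -0.018, 0, 0.02, -1, 0, 0, 0, -0.03, 0, 0.035, -1, 0, 0, 0, -0.044, 0, 0.042, -1, 0, 0, 0, -0.044, 0, 0.048, -1, 0, 0, 0, -0.044, 0, 0.051, -1, 0, 0, 0, -0.044, 0, 0.051, -1]}}

```text
time: 16.75
ee_pos: [0.5377, -0.1549, 0.0565]
eef_rot: [-0.059, 0.998, -0.001, -0.001]
force: [-12.0, -0.6, 40.6]
gripper_width: -0.0003
grasp_force: 20.1
```

Call:
{"fn": "play_rows", "kwargs": {"targets": [0, 0, 0, 0, 0, -0.15, -1, 0, 0, 0, 0, 0, -0.34, -1, 0, 0, 0, 0.15, -0.1, -0.34, -1, 0, 0, 0, 0.38, -0.24, -0.34, -1, 0, 0, 0, 0.38, -0.24, -0.34, -1, 0, 0, 0, 0.38, -0.24, -0.34, -1, 0, 0, 0, 0.38, -0.24, -0.34, -1]}}

```text
time: 17.45
ee_pos: [0.4323, -0.2396, 0.1554]
eef_rot: [-0.058, 0.998, -0.001, -0.001]
force: [0.1, -0.6, 0.2]
gripper_width: 0.0003
grasp_force: 0.0
```

Run:
```python
from h import *
go(L(-105,-145,158),96.6)
```

```text
turn [-0.0003 -0.0006  0.0001] shift [-0.0086  0.0006 -0.0088] cur 96.6 th 96.6 [ 0.4323 -0.2396  0.1554]
```

Run:
```python
from h import *
for n in('top','side'):
    f=grab(n,'chk_'+n+'.png');h=cv2.cvtColor(f['img'],cv2.COLOR_RGB2HSV)
    for c,rs in(('red',[((0,150,80),(6,255,255)),((174,150,80),(180,255,255))]),('blu',[((105,130,60),(125,255,255))])):
        m=sum(cv2.inRange(h,*q) for q in rs).astype(np.uint8)
        k,l,s,ce=cv2.connectedComponentsWithStats(m)
        for i in range(1,k):
            if s[i,4]>12: print(n,c,ce[i].round(1),s[i,4],plane(f,ce[i],.046)[:2].round(3))
```

```text
top red [307.4 251.1] 31 [ 0.538 -0.01 ]
top blu [390.3 249.9] 210 [ 0.534 -0.222]
side red [327.  248.8] 20 [ 0.537 -0.021]
```

View pics/chk_top.png

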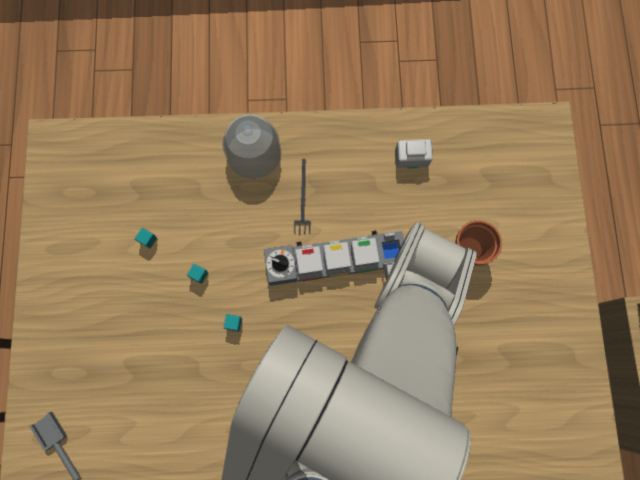

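The top view shows the red (307,252), yellow (336,248) and green (364,243) covers shut. The whole bench is now covered and there is no red or blue cartridge. The pot and rake haven't moved. Blue cover next.

Call:
{"fn": "play_rows", "kwargs": {"targets": [0, 0, 0, -0.007, 0, 0.14, -1, 0, 0, 0, -0.007, 0, 0.278, -1, 0, 0, 0, -0.074, 0, 0.278, -1, 0, 0, 0, -0.104, 0, 0.265, -1, 0, 0, 0, -0.2, 0, 0.232, -1, 0, 0, 0, -0.25, 0, 0.239, -1, 0, 0, 0, -0.297, 0, 0.259, -1, 0, 0, 0, -0.337, 0, 0.289, -1]}}

```text
time: 18.35
ee_pos: [0.5358, -0.2276, 0.0695]
eef_rot: [-0.059, 0.998, -0.002, 0.001]
force: [0.8, 0.8, 6.0]
gripper_width: 0.0001
grasp_force: 2.2
```

Call:
{"fn": "play_rows", "kwargs": {"targets": [0, 0, 0, -0.018, 0, 0.02, -1, 0, 0, 0, -0.03, 0, 0.035, -1, 0, 0, 0, -0.044, 0, 0.042, -1, 0, 0, 0, -0.044, 0, 0.048, -1, 0, 0, 0, -0.044, 0, 0.051, -1, 0, 0, 0, -0.044, 0, 0.051, -1]}}

```text
time: 18.95
ee_pos: [0.546, -0.2266, 0.0566]
eef_rot: [-0.059, 0.998, -0.001, -0.001]
force: [-13.1, 1.3, 38.9]
gripper_width: -0.0
grasp_force: 19.0
```

Call:
{"fn": "play_rows", "kwargs": {"targets": [0, 0, 0, 0, 0, -0.15, -1, 0, 0, 0, 0, 0, -0.34, -1, 0, 0, 0, 0, 0.3, -0.34, -1, 0, 0, 0, 0, 0.6, -0.34, -0.3, 0, 0, 0, 0, 0.6, -0.34, -0.3, 0, 0, 0, 0, 0.6, -0.34, -0.3, 0, 0, 0, 0, 0.6, -0.34, -0.3]}}

```text
time: 19.65
ee_pos: [0.5241, -0.0435, 0.1547]
eef_rot: [-0.061, 0.998, -0.0, -0.002]
force: [0.1, -1.5, 0.2]
gripper_width: 0.0298
grasp_force: 0.0
```

Run:
```python
from h import *
f=grab('top','top8.png');g=grab('side','side8.png')
W=r.state();print(W['ee_pos'])
c=[0,0]
cv2.imwrite('pics/s8.png',np.hstack([cv2.resize(x['img'][a:a+160,b:b+160],None,fx=2.5,fy=2.5,interpolation=cv2.INTER_CUBIC)[:,:,::-1] for x,a,b in((f,190,257),(g,180,280))]))
k=cv2.resize(f['img'][240:290,255:305],None,fx=8,fy=8,interpolation=cv2.INTER_CUBIC);k2=cv2.resize(g['img'][245:295,308:358],None,fx=8,fy=8,interpolation=cv2.INTER_CUBIC)
cv2.imwrite('pics/dial.png',np.hstack([k,k2])[:,:,::-1])
go(L(0,144,130),96.6)
```

```text
[ 0.52504042 -0.04629924  0.15474468]
 turn [-0.0003 -0.0008  0.0013] shift [0.0208 0.3596 0.0822] cur 96.8 th 96.6 [ 0.525  -0.0463  0.1547]
```

View pics/s8.png

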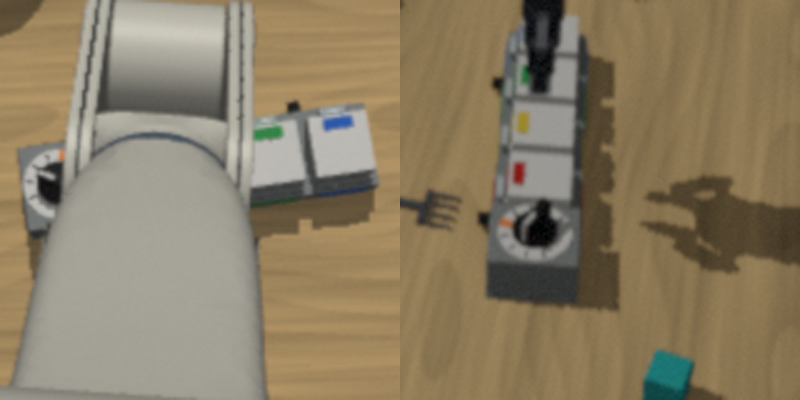

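View pics/dial.png

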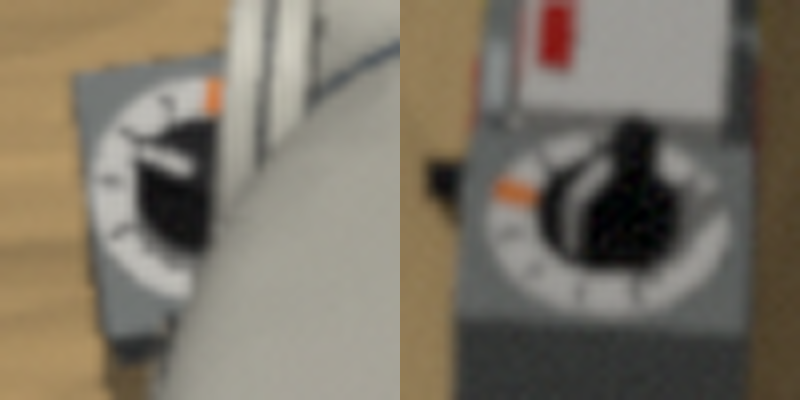

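All four covers lie flat and shut in both views. The pointer in the dial crop runs from (192,168) to (148,148). That used my last picture, so from here I work in numbers. I'll refine the pointer and mark angles.

```bash
cat >> h.py <<'E'
def dial(f,im,win):
    a,b,c,d=win; h=cv2.cvtColor(im,cv2.COLOR_RGB2HSV)[a:b,c:d]
    def cen(m,z):
        p=np.argwhere(m)[:,::-1]+[c,a]; return plane(f,p.mean(0),z)[:2] if len(p) else None
    mk=cen((h[...,0]>5)&(h[...,0]<17)&(h[...,1]>150)&(h[...,2]>150),.058)
    w=(h[...,1]<50)&(h[...,2]>150)
    out=[]
    for v,u in np.argwhere(w):   # white near the axis at knob-top height = pointer
        q=plane(f,(u+c,v+a),.086)[:2]-np.array(L(0,144,0)[:2])
        if np.linalg.norm(q)<.02: out.append(q)
    out=np.array(out); A=np.degrees(np.arctan2(*(mk-L(0,144,0)[:2])[::-1])) if mk is not None else None
    print('axis',np.round(L(0,144,0)[:2],4),'mark',mk,'deg',A,'pointer pts',len(out))
    if len(out)>3:
        m=out.mean(0); print(' mean',m.round(4),'dir',np.degrees(np.arctan2(m[1],m[0])).round(1),'pca',np.degrees(np.arctan2(*np.linalg.svd(out-m)[2][0][::-1])).round(1)%180)
E
python3 - <<'E'
from h import *
f=grab('top');g=grab('side')
im=cv2.imread('pics/top0.png')[:,:,::-1].copy(); dial(f,im,(240,290,255,302))
im=cv2.imread('pics/side0.png')[:,:,::-1].copy(); dial(g,im,(245,300,310,358)); dial(g,g['img'],(250,300,310,358))
# disc ellipse centre, top
im=cv2.imread('pics/top0.png')[:,:,::-1].copy();h=cv2.cvtColor(im,cv2.COLOR_RGB2HSV)
m=((h[...,1]<50)&(h[...,2]>150)).astype(np.uint8);mm=np.zeros_like(m);mm[245:283,262:297]=m[245:283,262:297]
p=cv2.findNonZero(mm);e=cv2.fitEllipse(cv2.convexHull(p));print('disc',e,plane(f,e[0],.058)[:2])
def cent(ff,im,lo,hi,z,win):
    a,b,c,d=win;q=np.argwhere(cv2.inRange(cv2.cvtColor(im,cv2.COLOR_RGB2HSV)[a:b,c:d],lo,hi))[:,::-1]+[c,a];return plane(ff,q.mean(0),z)[:2]
im=cv2.imread('pics/chk_top.png')[:,:,::-1].copy()
R=cent(f,im,(0,150,80),(6,255,255),.06,(235,275,295,320));G=cent(f,im,(60,120,60),(78,255,255),.06,(230,260,350,380))
print('tabs',R,G,'yaw',np.degrees(np.arctan2(G[0]-R[0],R[1]-G[1])))
s=r.state();print(np.degrees(s['joint_pos']).round(1))
E
```

```text
axis [0.5059 0.06  ] mark [0.53654051 0.05530143] deg -8.815440783742126 pointer pts 8
 mean [0.0102 0.0097] dir 43.7 pca 163.4
axis [0.5059 0.06  ] mark [0.53687254 0.05744154] deg -4.813651155569653 pointer pts 0
axis [0.5059 0.06  ] mark [0.53633363 0.05706474] deg -5.603186941132623 pointer pts 0
disc ((279.906494140625, 263.003173828125), (27.894041061401367, 28.28189468383789), 37.58572006225586) [0.50765942 0.06017778]
tabs [ 0.53544433 -0.00999994] [ 0.55173761 -0.1535947 ] yaw 6.4735013620761235
[-6.400e+00  2.230e+01  1.089e+02 -1.000e-01  4.890e+01 -1.030e+02]
```

Call:
{"fn": "play_rows", "kwargs": {"targets": [0, 0, 0.673, 0.017, 0.36, 0.06, 0.2, 0, 0, 0.673, 0.017, 0.36, 0.06, 0.2, 0, 0, 0.673, 0.017, 0.36, 0.06, 0.2, 0, 0, 0.673, 0.017, 0.36, 0.06, 0.2, 0, 0, 0.673, 0.017, 0.36, 0.06, 0.2, 0, 0, 0.673, 0.017, 0.36, 0.06, 0.2, 0, 0, 0.673, 0.017, 0.36, 0.06, 0.2, 0, 0, 0.673, 0.017, 0.36, 0.06, 0.2]}}

```text
time: 20.65
ee_pos: [0.5076, 0.0584, 0.1364]
eef_rot: [0.507, 0.862, -0.001, -0.001]
force: [-0.2, 0.2, 0.0]
gripper_width: 0.0512
grasp_force: 0.0
```

Run:
```python
from h import *
go([.507,.060,.13],-24.4)
```

```text
turn [-0.001   0.0003  0.2973] shift [0.0056 0.0009 0.0213] cur 29.1 th -24.4 [0.5076 0.0584 0.1364]
```

Call:
{"fn": "play_rows", "kwargs": {"targets": [0, 0, 0.297, 0.005, 0.001, 0.02, 0.2, 0, 0, 0.297, 0.005, 0.001, 0.02, 0.2, 0, 0, 0.297, 0.005, 0.001, 0.02, 0.2, 0, 0, 0.297, 0.005, 0.001, 0.02, 0.2, 0, 0, 0.297, 0.005, 0.001, 0.02, 0.2, 0, 0, 0.297, 0.005, 0.001, 0.02, 0.2, 0, 0, 0.297, 0.005, 0.001, 0.02, 0.2, 0, 0, 0.297, 0.005, 0.001, 0.02, 0.2]}}

```text
time: 21.45
ee_pos: [0.5071, 0.0599, 0.1304]
eef_rot: [0.839, 0.545, -0.001, -0.0]
force: [0.3, -0.6, -0.0]
gripper_width: 0.0513
grasp_force: 0.0
```

Run:
```python
from h import *
go([.507,.060,.068],-24.4)
```

```text
turn [-0.0007  0.0006  0.0023] shift [5.000e-04 2.000e-04 2.081e-01] cur -24.0 th -24.4 [0.5071 0.0599 0.1304]
```

Descend and close gently on the bar.

Call:
{"fn": "play_rows", "kwargs": {"targets": [0, 0, 0, 0, 0, 0.1, 0.2, 0, 0, 0, 0, 0, 0.16, 0.2, 0, 0, 0, 0, 0, 0.205, 0.2, 0, 0, 0, 0, 0, 0.205, -0.9, 0, 0, 0, 0, 0, 0.205, -0.9, 0, 0, 0, 0, 0, 0.205, -0.9, 0, 0, 0, 0, 0, 0.205, -0.9, 0, 0, 0, 0, 0, 0.205, -0.9], "squeeze": 25}}

```text
time: 22.25
ee_pos: [0.5087, 0.0603, 0.07]
eef_rot: [0.838, 0.546, 0.0, 0.001]
force: [6.1, -6.4, -8.0]
gripper_width: 0.011
grasp_force: 31.0
```

Run:
```python
from h import *
s=r.state();print(s['force'],s['ft_torque'],s['gripper_width'],s['ee_pos'])
```

```text
[ 6.13423091 -6.38763841 -8.01466639] [-1.00135195 -0.84617401  0.0118304 ] 0.011006640277231956 [0.50866369 0.06028288 0.07000489]
```

Call:
{"fn": "play_rows", "kwargs": {"targets": [0, 0, 0.045, 0, 0, 0, -0.9, 0, 0, 0.09, 0, 0, 0, -0.9, 0, 0, 0.135, 0, 0, 0, -0.9, 0, 0, 0.18, 0, 0, 0, -0.9, 0, 0, 0.225, 0, 0, 0, -0.9, 0, 0, 0.27, 0, 0, 0, -0.9, 0, 0, 0.315, 0, 0, 0, -0.9, 0, 0, 0.34, 0, 0, 0, -0.9]}}

```text
time: 23.05
ee_pos: [0.5081, 0.0611, 0.07]
eef_rot: [0.999, 0.041, 0.0, 0.0]
force: [2.3, 0.2, -6.7]
gripper_width: 0.0113
grasp_force: 31.2
```

Run:
```python
from h import *
go([.507,.060,.068],-100.5)
s=r.state();print(s['force'],s['gripper_width'],np.degrees(s['joint_pos'][5]))
```

```text
turn [ 0.0001 -0.0003  0.0841] shift [-0.0041  0.0035  0.0067] cur -85.4 th -100.5 [0.5081 0.0611 0.07  ]
[ 2.26202931  0.19980147 -6.68530821] 0.011338373100826953 90.94295041963555
```

Call:
{"fn": "play_rows", "kwargs": {"targets": [0, 0, 0.04, 0, 0, 0, -0.9, 0, 0, 0.083, 0, 0, 0, -0.9, 0, 0, 0.083, 0, 0, 0, -0.9, 0, 0, 0.083, 0, 0, 0, -0.9, 0, 0, 0.083, 0, 0, 0, -0.9]}}

```text
time: 23.55
ee_pos: [0.5081, 0.0614, 0.07]
eef_rot: [0.996, -0.085, 0.0, 0.0]
force: [5.2, 2.1, -4.8]
gripper_width: 0.0111
grasp_force: 31.5
```

Run:
```python
from h import *
go([.507,.060,.068],-100.5)
```

```text
turn [ 0.     -0.0002  0.0039] shift [-0.0029  0.0052  0.0065] cur -99.8 th -100.5 [0.5081 0.0614 0.07  ]
```

Call:
{"fn": "play_rows", "kwargs": {"targets": [0, 0, 0, 0, 0, 0, -0.4, 0, 0, 0, 0, 0, 0, -0.4, 0, 0, 0, 0, 0, 0, -0.4, 0, 0, 0, 0, 0, -0.15, -0.4, 0, 0, 0, 0, 0, -0.3, -0.4, 0, 0, 0, 0, 0, -0.4, -0.4, 0, 0, 0, 0, 0, -0.4, -0.4]}}

```text
time: 24.25
ee_pos: [0.5092, 0.0614, 0.1933]
eef_rot: [0.996, -0.087, 0.002, -0.0]
force: [0.7, -0.1, -1.0]
gripper_width: 0.0255
grasp_force: 0.0
```

Call:
{"fn": "play_rows", "kwargs": {"targets": [0, 0, 0, 0, -0.9, -0.3, -0.4, 0, 0, 0, 0, -0.9, -0.3, -0.4, 0, 0, 0, 0, -0.9, -0.3, -0.4, 0, 0, 0, 0, -0.9, -0.3, -0.4, 0, 0, 0, 0, -0.9, -0.3, -0.4, 0, 0, 0, 0, -0.9, -0.3, -0.4, 0, 0, 0, 0, -0.9, -0.3, -0.4, 0, 0, 0, 0, -0.9, -0.3, -0.4]}}

```text
time: 25.05
ee_pos: [0.5532, 0.3272, 0.2773]
eef_rot: [0.996, -0.086, -0.002, 0.001]
force: [0.2, -0.7, -0.4]
gripper_width: 0.0255
grasp_force: 0.0
```

Run:
```python
from h import *
f=grab('top');g=grab('side');print(r.state()['ee_pos'])
dial(f,f['img'],(240,290,255,302)); dial(g,g['img'],(245,300,310,358))
h=cv2.cvtColor(f['img'],cv2.COLOR_RGB2HSV)[248:280,264:298]; print(h[...,2].tolist().__len__())
for row in f['img'][246:282,264:298].mean(2).astype(int): print(' '.join('%3d'%v for v in row))
```

```text
[0.55310317 0.32575153 0.27727054]
axis [0.5059 0.06  ] mark [0.53836954 0.05480613] deg -9.180325677601745 pointer pts 9
 mean [0.0149 0.0025] dir 9.7 pca 94.9
axis [0.5059 0.06  ] mark [0.53687254 0.05744154] deg -4.813651155569653 pointer pts 0
32
139 139 139 139 140 139 139 139 139 136 132 133 133 134 134 133 127 115 116 120 122 124 125 119 120 122 122 118 115 125 129 127 116  99
140 140 140 137 132 133 135 135 136 128 116 117 120 122 124 123 120 118 121 122 122 122 122 122 121 122 121 117 106 110 120 122 121 120
135 136 136 128 118 119 122 123 125 124 120 121 121 123 124 124 123 121 121 122 122 122 122 122 121 122 120 115 100  99 120 125 131 133
121 126 124 120 118 120 121 120 119 121 123 127 133 137 142 144 141 130 129 129 130 126 122 123 122 122 121 117 104  99 119 138 161 163
115 120 121 120 119 119 121 120 122 126 138 150 163 170 179 184 173 143 135 138 151 149 139 131 123 122 121 119 107  97 120 147 179 185
113 120 119 119 120 120 121 125 135 153 165 170 177 186 190 187 176 141 129 141 165 179 172 157 137 128 123 120 107  97 119 141 173 186
115 120 119 119 120 120 127 143 1
[... 3346 characters left out ...]
 117 116 113  98  81
128 127 111  91 110 117 117 118 118 119 121 124 111  88  91  93  90 117 143 132 103 103 115 114 116 117 116 116 115 113 109 107  96  90
128 126 112  91 109 117 118 118 118 118 118 116 104  75  72  71  75  96 118 118 114 113 112 111 111 110 108 104  98  92  84  77  70  84
130 128 115  92 106 118 117 119 118 117 117 116 106  84  71  69  69  88 108 108 105  99  92  85  80  74  69  64  59  54  51  50  52  75
132 133 117  92 103 118 117 116 115 112 110 109 105  93  69  63  63  67  76  71  65  60  54  52  51  46  48  47  45  44  46  47  50  62
137 135 124  98  94 110 106 102  98  90  83  77  73  64  54  48  47  48  49  47  46  45  44  46  45  45  48  49  48  51  54  56  62  72
```

Seen from above, the pointer strip lies about 11° to 13° clockwise of world x. The tool angle at release gave about 10°. Both put the dial at roughly 2.18–2.24 rad, within tolerance. The arm is clear, so I'll hand in.

```bash
python3 -c "
from h import *
a=r.grab_frame('top');p=plane(a,(264+15.35,259),.086);q=plane(a,(264+16.2,255),.086);d=q-p;print(np.degrees(np.arctan2(d[1],d[0])))
print(r.sign_off())"
```

```text
-13.123545023014133
the job is handed in; nothing more can be done
None
```

Job handed in: the yellow and green cartridges (the only two I found) stand in their bays, all four covers are shut, and the dial reads about 2.2 rad at the orange mark; sign-off returned no verdict.

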